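# Park the index plunger and swing the speaker turntable round

## Robot

A 7-joint arm with a two-finger parallel gripper is mounted at the origin on the work surface. World frame = base frame: x ahead of the robot, y to its left, z up, the work surface at z = 0. Lengths are in mm, angles in degrees, forces in N, time in s.
With the tool pointing down it reaches from about 400 to 750 mm from the base axis. Payload 19.5 kg.
Tool frame: the origin (TCP) lies between the finger pads; the fingertips stand 11 mm ahead of it and the grasp point (between the pads) lies 8 mm behind it; z points along the fingers, y is the line along which they close (so a half turn about z gives the same grasp; the last joint's range is limited). The gripper opens to 85 mm and grips with 20 to 120 N. Pads are 22 mm wide; open, the fingers measure 114 mm over their backs; the gripper's body (76 mm by 85 mm) begins 54 mm behind the grasp point. The pads swing forward as they close: fully open they stand 13 mm farther back than shut.
Start: joints at [72.783, 40.479, -1.581, 85.061, 1.261, 54.483, -4.326], TCP at [147.149, -555.827, 242.268] pointing down, gripper open.
Joint ranges: [-155.06, 155.06], [-18.47, 123.98], [-90, 86.84], [0, 140.48], [-83.41, 263.41], [0, 116], [-161.91, 161.91]. Speed limits (degrees/s): [108.29, 108.29, 147.25, 147.25, 172.46, 172.46, 172.46].

## Interface

Orientations are given as [roll, pitch, yaw] about the fixed x, y, z axes, in that order (R = Rz(yaw) Ry(pitch) Rx(roll)).
In Python, from rig import bot gives the robot as it stands.
- The arm moves only by the shell command python3 -m handwheel 'ROWS' [FORCE]. ROWS is text: rows parted by semicolons, each of 5 numbers parted by spaces: the shift along the tool's x, y, z in mm, then the turn about the tool's z in degrees, then the closure, from 0 (fully open) to 1 (shut). A call has exactly 5 rows; each row is the pose to reach, as a shift and turn from the pose commanded when the call began, along the tool's axes at that moment; what a row does not reach only later rows make up. A row lasts 1/8 s, in which the tool goes at most 62.5 mm and 10.7 degrees, less where a joint would pass 70% of its speed; a pose out of reach is approached as far as the arm can. A call with a gripper value outside its range is refused whole. The fingers move at their own pace and stop on an object; FORCE is the grip in N (left out, the last holds). Time passes only in rows, so rows that repeat a pose let the fingers close, or fill a call up. It gives the time, the measured TCP pose, the force, the opening and the grip force at its end, in the units of the state.
- bot.get_obs(): the state, without advancing time (a new reading comes with each control period).
- bot.snapshot(name): name is "scene" or "side" or "wrist"; returns a dict with "img" (400x640x3 uint8, red, green, blue), "camera_matrix" (3x3 intrinsics, pixels), "k1" (the pictures are not rectified: a ray, as slopes to the right and down, at radius r is drawn at 1 + k1 r^2 times it, then the intrinsics apply), "xyz" and "attitude" of the camera in the world. Camera axes: x right, y up, looking along -z (the intrinsics and any distortion apply to the point x, -y, -z); pixel columns grow to the right and rows downward; lengths in mm; the calibration is good to about 2 mm. A picture is of the moment at which its call begins. There is no depth.
- bot.sign_off(): hands the job in; it is judged then, once.
The state is a dict: "t": time; "qpos": joint angles; "qd": joint speeds; "joint_torque": joint torques, N m; "eef_pos": TCP position; "orientation": TCP orientation; "force": force on the tool from outside, world axes, zero at the start; "wrist_torque": the same for the moment, N m; "gripper_width": finger opening in mm; "grip_force": force on a finger pad.
Only numpy, scipy, OpenCV 4.12 (cv2) and the standard library are available. Lean on these libraries where they do the work, as an engineer would, in place of code of your own. Each camera call takes 0.05 s, during which the arm holds its last target. There are 200 camera calls.

## Task

Free the repair turntable: pull up the T-handle of its sprung index plunger, turn it clockwise until you feel its stop, and let it sink into the rest notch just before the stop, so that it stays up by itself. Then let go of it and push the post on the turntable gently clockwise until the table reaches its far stop, leaving the plunger parked, the hand clear and the other things on the bench where they are. Never force the plunger against its stop.

Things in the scene. Friction and masses are not known exactly. Their poses are not given: they have to be found in the camera images.
- stand: Grey base plate of the turntable stand, 262 x 250 x 12 mm, fixed to the bench. Origin on the bench under the turntable's axis, z up. The plunger's vertical axis is at x = -85 mm, y = 0 in this frame, held by an aluminium bracket (top 62 mm above the bench) on the plate's -x side.
- turntable: The turntable: an aluminium disc 210 mm across, top 42 mm above the bench. Origin on its axis at bench height, axes as stand at the start; it turns about z. A dark loudspeaker, 112 mm across, is bolted magnet-up in its middle (top 86 mm above the bench).
- thandle: The plunger's lifting and turning part: black T-handle, an upright flat bar 44 mm long (own y), 12 mm thick (own x), 26 mm tall, on a shank with a 4 mm cross pin parallel to the bar. Origin on the plunger axis, at bench height when home; it moves with the handle. The bar spans 104 to 130 mm above this origin.
- grip (a point): Centre of the T-handle's bar, on the plunger axis, 117 mm above the bench when home; axes as thandle.
- castle (a point): Centre of the castellated steel collar round the plunger, on the bracket: 46 mm across, its highest teeth 90 mm above the bench, this point 66 mm. At turn 0 the cross pin stands in a deep slot; next clockwise a rim, past the rim the rest notch 3 mm lower, then at once a wall too high to lift over: the stop.
- plunger (a joint): Lift in m: 0 home (its end locks the turntable), top stop 0.016. The spring pulls down 6 N at home, 10 N at 0.013. Above 0.0105 it can turn clockwise over the rim (turn at 0.0125 to 0.015). In the rest notch it reads 0.0075; left on the rim (0.0105) it is not parked. Eased down onto the notch's floor, the hand feels the spring's pull vanish.
- knob (a joint): Turn of the T-handle in rad, 0 at the start, positive clockwise from above. The notch's centre lies anywhere from 0.88 to 1.42 (not measured, differs each time). The wall is met 0.055 past the centre: back off 0.05 from first touch to let the pin down freely. Under 0.1 N m turns it; at the wall torque rises about 0.1 N m per 0.01 rad: feel for it in steps of 0.03 or less, stop within 0.3 N m.
- swivel (a joint): Angle of the turntable in rad, 0 at the start (locked by the plunger), positive clockwise from above, far stop at 1.1. It needs about 2 N at the post and stays where it is left.
- post (a point): Upright round steel post on the turntable to push it by: 16 mm across, 63 mm tall, 85 mm from the turntable's axis. This point is at its foot, 42 mm above the bench. At the start it stands at x = 0, y = +85 mm in the stand's frame; clockwise takes it towards the stand's +x. Push with under 20 N.
- screwdriver: loose screwdriver, lying near the turntable. A bystander; leave it alone.
- capacitor: loose upright capacitor can, 25 mm across, 40 mm tall, near the turntable. A bystander; leave it alone.
- transformer: loose transformer, 70 x 60 x 35 mm. A bystander; leave it alone.
- solder_reel: loose reel, 64 mm across, 35 mm tall. A bystander; leave it alone.
- fan_blade: loose white three-bladed fan, 165 mm across, lying flat. A bystander; leave it alone.
- screw_jar: loose amber screw jar, 56 mm across, 70 mm tall. A bystander; leave it alone.
- remote: loose black remote control, 160 x 45 x 18 mm. A bystander; leave it alone.

How it is judged:
By the outcome, as a careful person would: the job done as asked, in the order asked, and still so for the second after the job is handed in, with the robot touching nothing.
It also fails if it takes over 72 s, if anything falls off the work surface, if the arm or the gripper's body presses on something with over 40 N, if the wrist force passes 120 N, or if a joint passes its speed limit or range.

## Working session

There is one attempt and no reset: what is moved stays moved. The work goes in short steps, Python scripts to look and compute and a shell command to move; the robot and the scene stay as the last step left them, time stands still between calls to the robot, and variables do not carry over. Pictures are saved under pics/ and viewed, at most 10 in all, crops included, and the job is handed in when it is done.

```bash
mkdir -p pics
cat > h.py <<'E'
import numpy as np, cv2
from scipy.spatial.transform import Rotation as R
from rig import bot
def rot(a): return R.from_euler('xyz',a,degrees=True).as_matrix()
def snap(n,f):
    s=bot.snapshot(n); cv2.imwrite('pics/'+f,s['img'][:,:,::-1]); 
    np.savez('pics/'+f+'.npz',**{k:np.array(v) for k,v in s.items()}); return s
def load(f): return dict(np.load('pics/'+f+'.npz'))
def ray(s,u,v):
    K=np.array(s['camera_matrix']);k1=float(s['k1'])
    p=cv2.undistortPoints(np.array([[[u,v]]],float),K,np.array([k1,0,0,0]))[0,0]
    a=np.array(s['attitude']); M=a if a.shape==(3,3) else rot(a)
    return np.array(s['xyz'],float), M@np.array([p[0],-p[1],-1])
def plane(s,u,v,z):
    o,d=ray(s,u,v); return o+d*(z-o[2])/d[2]
def cross(a,b):
    (o1,d1),(o2,d2)=a,b; t=np.linalg.lstsq(np.c_[d1,-d2],o2-o1,rcond=None)[0]
    p,q=o1+d1*t[0],o2+d2*t[1]; return (p+q)/2,np.linalg.norm(p-q)
E
python3 - <<'E'
from h import *
for n in ['scene','side','wrist']:
    s=snap(n,n+'0.png'); print(n,s['xyz'],s['attitude'],s['camera_matrix'],s['k1'])
o=bot.get_obs(); print(o)
E
```

```text
scene [1101.37131962  255.21159148  856.32648138] [ 40.03107388   1.00902091 112.04724746] [[368.71930075   0.         322.60203163]
 [  0.         368.71930075 201.00104772]
 [  0.           0.           1.        ]] -0.05892496170718457
side [387.63462932 957.57500735 783.01693898] [  54.44748823   -1.38771303 -172.07600611] [[430.69152064   0.         321.81314323]
 [  0.         430.69152064 197.09024003]
 [  0.           0.           1.        ]] -0.06072680613346833
wrist [ 225.81599618 -534.4050748   372.5220587 ] [-1.85850145e+01  5.64342760e-02 -7.51879725e+01] [[294.96517755   0.         325.09006559]
 [  0.         294.96517755 196.70758036]
 [  0.           0.           1.        ]] -0.009802202455886228
{'t': 0.15, 'qpos': array([72.78336376, 40.50471361, -1.58203492, 85.0771552 ,  1.26004321,
       54.48128408, -4.32411213]), 'qd': array([-0.04591525, -0.01113395,  0.06690415, -0.03013041, -0.01592721,
       -0.01749429,  0.02638976]), 'joint_torque': array([-4.01020970e-04, -8.83300495e+01,  1.23437092e+00, -2.36187869e+01,
        1.69328414e-02,  5.37072585e-03,  3.19770386e-06]), 'eef_pos': array([ 147.10400599, -555.67971162,  241.94960729]), 'orientation': array([-1.79954164e+02,  9.53991593e-04,  1.48285025e+01]), 'force': array([ 0.10811687,  0.00996643, -0.65057446]), 'wrist_torque': array([ 0.00550309, -0.01511095,  0.00251529]), 'grip_force': 0.0, 'gripper_width': 85.57586604413962}
```

View pics/scene0.png

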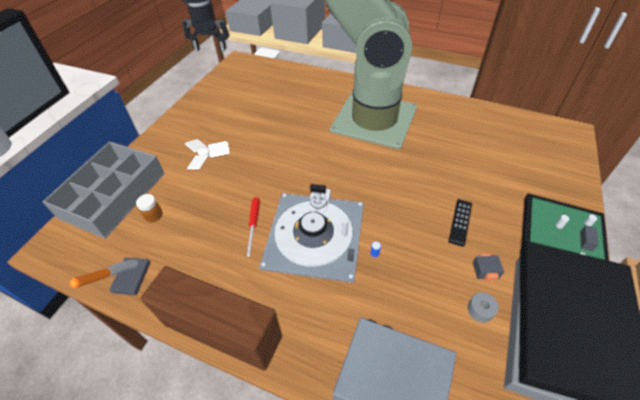

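View pics/side0.png

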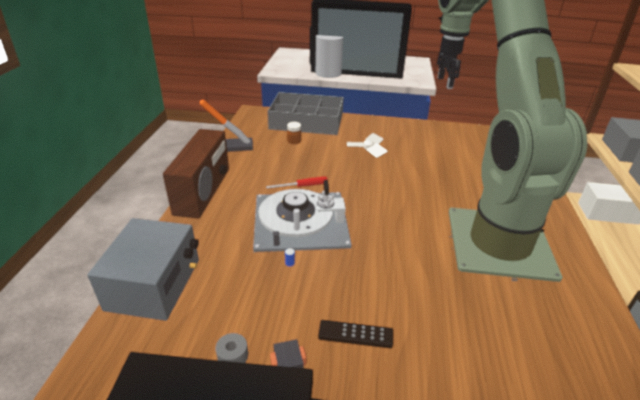

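The scene view shows the stand with plate corners at about (284,195), (363,203), (355,277) and (263,266). The T-handle is at (319,189) on the robot side, the post near (346,229), the capacitor at (375,250) and the screwdriver at (253,225). The side view has the T-handle at (326,187) and the post at (297,218).

Run:
```python
from h import *
s=load('scene0.png');d=load('side0.png')
c=[plane(s,*p,12) for p in [(284,195),(363,203),(355,277),(263,266)]]
print(np.round(c,0), np.mean(c,0))
for i in range(4): v=c[(i+1)%4]-c[i]; print(np.linalg.norm(v),np.degrees(np.arctan2(v[1],v[0])))
print('grip',cross(ray(s,319,189),ray(d,326,187)), plane(s,319,189,117),plane(d,326,187,117))
print('speaker top',plane(s,313,222,86),plane(d,295,199,86))
print('cap',plane(s,376,250,20),plane(d,290,258,20))
print('drv',plane(s,256,202,10),plane(s,249,252,5))
for n,im in (('scene',s),('side',d)):
    cv2.imwrite(f'pics/{n}c.png',cv2.resize(im['img'][150:290,220:400,::-1],None,fx=4,fy=4,interpolation=3))
```

```text
[[ 470. -143.   12.]
 [ 413.   90.   12.]
 [ 654.  147.   12.]
 [ 712.  -87.   12.]] [562.40213304   1.75669301  12.        ]
240.11413865628782 103.63817880881618
247.7946835203839 13.36520181050361
241.39839297666643 -76.1133044830123
248.85110237438488 -166.92881302861946
grip (array([495.40051333, -14.80976536, 118.1938248 ]), np.float64(0.8930042654446742)) [494.91222596 -14.91371682 117.        ] [495.38762972 -17.20794751 117.        ]
speaker top [581.9020414    3.19082407  86.        ] [577.14000879  10.6587023   86.        ]
cap [562.14174535 174.363561    20.        ] [559.57072117 174.78111529  20.        ]
drv [ 524.06102128 -210.96691677   10.        ] [ 684.53506922 -145.93563967    5.        ]
```

View pics/scenec.png

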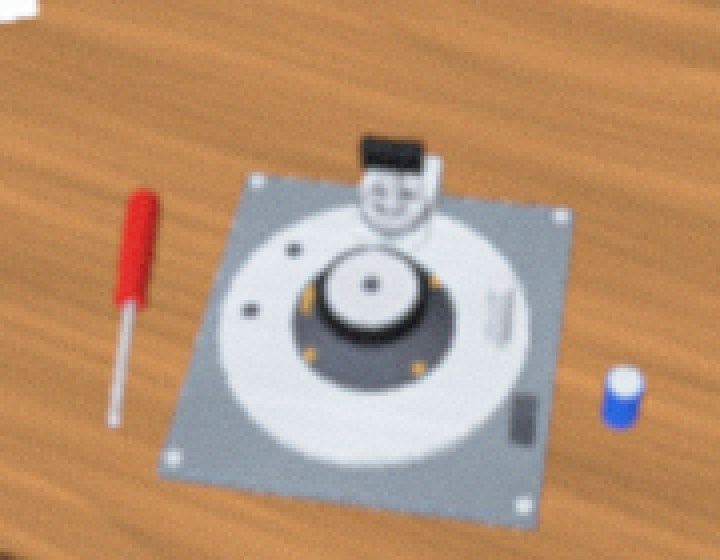

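The crop shows the black bar with its top edge from (362,137) to (424,143), lying across the plate's long axis. The two dark holes at (293,250) and (250,310) are on the disc. The light striped thing at (500,320) is the post, seen from above, and the dark block at (523,420) is on the plate. The plate yaw is about 13.4°, the grip is at (495,-15) and the axis at about (578,5).

```bash
python3 -m handwheel '45 -41 0 -9 0;90 -82 0 -18 0;135 -123 0 -27 0;180 -164 0 -36 0;225 -205 0 -45 0'
```

```text
t: 0.78
eef_pos: [312.9, -298.4, 242.4]
orientation: [180.0, -0.0, 60.1]
force: [1.8, -0.1, -0.1]
gripper_width: 85.3
grip_force: 0.0
```

```bash
python3 -m handwheel '60 3 0 -9 0;120 6 0 -18 0;180 9 0 -27 0;240 12 0 -36 0;300 14 0 -43 0'
python3 - <<'E'
from h import *
s=snap('wrist','w1.png'); print(s['xyz'],s['attitude']); print(bot.get_obs()['eef_pos'],bot.get_obs()['orientation'])
E
```

```text
t: 1.4
eef_pos: [475.9, -46.1, 242.3]
orientation: [-180.0, 0.0, 103.1]
force: [0.3, -0.6, 0.2]
gripper_width: 85.2
grip_force: 0.0
[456.81467077  34.17867631 372.93555246] [-1.85781655e+01  7.50873139e-03  1.30579700e+01]
[479.03479885 -38.74775542 242.43385944] [179.79843096  -0.20763561 103.8292492 ]
```

View pics/w1.png

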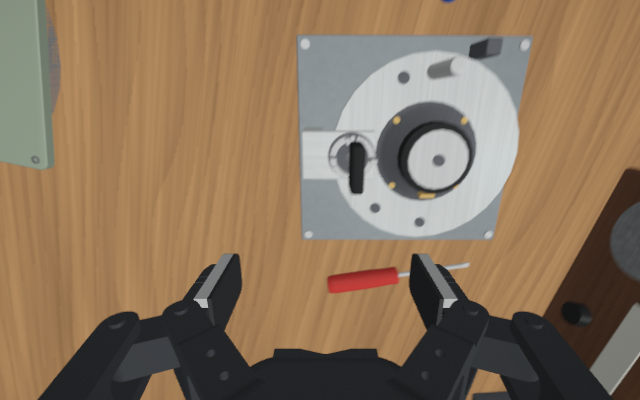

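The close view shows the bar upright in the picture, from about (357,142) to (357,193). The speaker magnet centre is at (438,160), the post's top is near (456,66) with its foot at (432,70), and the black stop block is at (487,47).

Run:
```python
from h import *
s=load('w1.png'); im=s['img'].astype(int)
m=(im.max(2)<45).astype(np.uint8); m[:, :345]=0; m[:,372:]=0; m[:130]=0; m[205:]=0
n,l,st,ce=cv2.connectedComponentsWithStats(m); i=1+st[1:,4].argmax(); print(st[i],ce[i])
r=cv2.minAreaRect(np.argwhere(l==i)[:,::-1].astype(np.float32)); print(r)
for p in cv2.boxPoints(r): print(p,plane(s,*p,130)[:2],plane(s,*p,117)[:2])
print('ctr',plane(s,*r[0],117))
print('corners',[plane(s,*p,12)[:2].round(1) for p in [(298,36),(531,38),(492,240),(302,240)]])
print('magnet',plane(s,438,160,86)); print('post top',plane(s,456,66,105),'foot',plane(s,432,70,42))
sc=load('scene0.png'); a=plane(sc,220+362/4,150+137/4,130);b=plane(sc,220+424/4,150+143/4,130);print('bar',a,b,(a+b)/2)
```

```text
[350 143  13  50 451] [354.37028825 165.81596452]
((356.0, 167.5), (49.0, 12.0), 90.0)
[350. 143.] [484.62205974   4.44848521] [486.11009248   2.85755922]
[362. 143.] [494.19807114   6.67344134] [496.19853669   5.2015775 ]
[362. 192.] [505.34085232 -33.979521  ] [507.93759189 -37.62681163]
[350. 192.] [495.23519226 -36.3241795 ] [497.29115638 -40.09693781]
ctr [496.72876204 -16.84225028 117.        ]
corners [array([413.4,  90. ]), array([663.3, 146.7]), array([719.8, -93.2]), array([ 467.6, -151.5])]
magnet [578.44208014   2.60777954  86.        ]
post top [557.77425535  83.61268224 105.        ] foot [558.58752872  85.91243234  42.        ]
bar [497.99451587 -37.91748036 130.        ] [488.08735561   2.81147705 130.        ] [493.04093574 -17.55300165 130.        ]
```

```bash
python3 -m handwheel '20 20 0 0 0;26 26 20 0 0;26 26 50 0 0;26 26 80 0 0;26 26 80 0 0' 50; python3 -c "
from h import *
s=snap('wrist','w2.png');print(bot.get_obs()['eef_pos'],bot.get_obs()['orientation'],s['xyz'])"
```

```text
t: 2.08
eef_pos: [493.9, -16.6, 161.2]
orientation: [-179.8, -0.0, 102.8]
force: [0.1, -0.2, 0.5]
gripper_width: 85.7
grip_force: 0.0
[494.49862811 -16.57001844 162.39541469] [-1.79937785e+02 -2.07128152e-02  1.02835252e+02] [475.53378244  63.67206079 291.84736383]
```

View pics/w2.png

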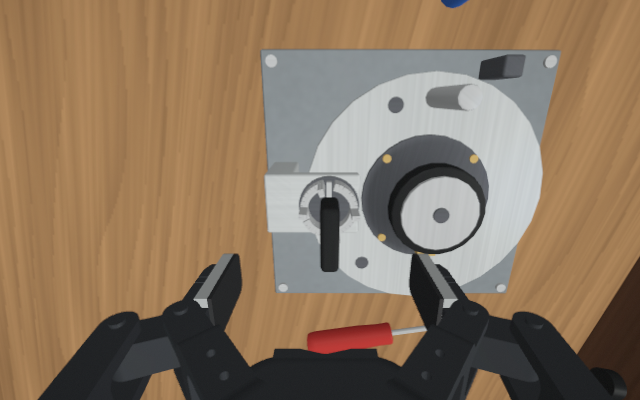

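The view shows the bar from about (330,200) to (330,271), nearly midway between the fingertips, whose midline is near 326. I'll measure its centre once more.

Run:
```python
from h import *
s=load('w2.png'); im=s['img'].astype(int)
m=(im.max(2)<60).astype(np.uint8); m[:, :312]=0; m[:,348:]=0; m[:190]=0; m[285:]=0
n,l,st,ce=cv2.connectedComponentsWithStats(m); i=1+st[1:,4].argmax(); print(st[i])
for v in range(196,275,6): print(v,np.flatnonzero(l[v]==i)[[0,-1]] if (l[v]==i).any() else '', im[v,330])
x,y,w,h=st[i][:4]
a=plane(s,x+w/2,y,130);b=plane(s,x+w/2,y+h,130);b2=plane(s,x+w/2,y+h,104);a2=plane(s,x+w/2,y,104);print(a,b,a2,b2,np.linalg.norm(a-b),np.linalg.norm(a-b2),(a+b)/2)
c=[plane(s,330,v,130) for v in (205,268)];d=c[0]-c[1];print(np.degrees(np.arctan2(d[1],d[0])))
```

```text
[ 320  197   19   75 1293]
196  [194 197 197]
202 [321 337] [24 24 25]
208 [321 338] [26 26 27]
214 [320 338] [38 40 41]
220 [320 338] [39 41 41]
226 [321 338] [40 42 42]
232 [321 338] [41 42 43]
238 [321 338] [40 42 42]
244 [321 337] [41 43 43]
250 [321 337] [42 44 43]
256 [321 337] [42 44 44]
262 [321 337] [41 42 42]
268 [322 337] [42 44 43]
274  [141 148 151]
[489.6040822   11.05505325 130.        ] [500.96008599 -37.75062062 130.        ] [491.86440814   2.60238424 104.        ] [505.04469928 -54.04368622 104.        ] 50.10940653782286 71.77923471326771 [495.2820841  -13.34778368 130.        ]
103.12960130769191
```

```bash
python3 -m handwheel '-1 1 20 0 0;-1 1 40 0 0;-1 1 51 0 0;-1 1 51 0 0;-1 1 51 0 0.3' 50; python3 -m handwheel '0 0 0 0 0.7;0 0 0 0 1;0 0 0 0 1;0 0 0 0 1;0 0 0 0 1' 60;python3 -m handwheel '0 0 0 0 1;0 0 0 0 1;0 0 0 0 1;0 0 0 0 1;0 0 0 0 1'
```

```text
t: 2.75
eef_pos: [496.2, -17.4, 112.1]
orientation: [179.9, 0.0, 102.8]
force: [-0.6, -0.5, 0.9]
gripper_width: 70.1
grip_force: 0.0
t: 3.38
eef_pos: [496.3, -17.3, 111.6]
orientation: [179.9, -0.0, 102.8]
force: [1.6, 0.3, 5.5]
gripper_width: 11.0
grip_force: 60.1
t: 4.0
eef_pos: [496.3, -17.3, 111.6]
orientation: [179.9, -0.0, 102.8]
force: [2.2, 0.4, 6.2]
gripper_width: 10.9
grip_force: 60.1
```

```bash
python3 -m handwheel '0 0 -3 0 1;0 0 -6 0 1;0 0 -10 0 1;0 0 -13.5 0 1;0 0 -13.5 0 1'; python3 -c "
from h import *
o=bot.get_obs();print(o['eef_pos'],o['force'],o['wrist_torque'],o['orientation'])"
```

```text
t: 4.62
eef_pos: [496.1, -17.3, 124.8]
orientation: [180.0, -0.0, 102.8]
force: [5.4, -0.3, -10.9]
gripper_width: 11.0
grip_force: 58.4
[496.10482621 -17.31717479 124.77898129] [  5.35746397  -0.29413488 -10.92551002] [ 0.12368986 -1.37948575  0.03724773] [ 1.79972729e+02 -1.93432471e-02  1.02825431e+02]
```

```bash
cat > chk.py <<'E'
import sys
from h import *
o=bot.get_obs(); yaw=o['orientation'][2]; tz=o['wrist_torque'][2]
print('turn %.4f rad  Tz %.3f'%(np.radians(102.83-yaw),tz),np.round(o['force'],1),np.round(o['eef_pos'],1))
sys.exit(abs(tz)>0.13)
E
python3 -m handwheel '0 0 0 5 1;0 0 0 10 1;0 0 0 15 1;0 0 0 20 1;0 0 0 20 1' >/dev/null; python3 chk.py && python3 -m handwheel '0 0 0 8 1;0 0 0 16 1;0 0 0 23 1;0 0 0 26 1;0 0 0 26 1'>/dev/null; python3 chk.py
```

```text
turn 0.3504 rad  Tz -0.024 [ 7.4  0.4 -9.9] [496.4 -17.2 124.7]
turn 0.3504 rad  Tz -0.024 [ 7.4  0.4 -9.9] [496.4 -17.2 124.7]False
False
```

```bash
sed -i 's/sys.exit(abs(tz)>0.13)/sys.exit(1 if abs(tz)>0.13 else 0)/' chk.py
python3 -m handwheel '0 0 0 7 1;0 0 0 14 1;0 0 0 21 1;0 0 0 27 1;0 0 0 27 1'>/dev/null; python3 chk.py && python3 -m handwheel '0 0 0 1.5 1;0 0 0 1.5 1;0 0 0 1.5 1;0 0 0 1.5 1;0 0 0 1.5 1'>/dev/null; python3 chk.py && python3 -m handwheel '0 0 0 1.5 1;0 0 0 1.5 1;0 0 0 1.5 1;0 0 0 1.5 1;0 0 0 1.5 1'>/dev/null; python3 chk.py
```

```text
turn 0.8221 rad  Tz -0.025 [  8.6  -0.3 -11.8] [496.7 -17.3 124.7]
turn 0.8466 rad  Tz -0.022 [  9.   -0.6 -11.5] [496.8 -17.4 124.7]
turn 0.8728 rad  Tz 0.016 [  9.8  -0.6 -11.4] [496.8 -17.4 124.7]
```

```bash
python3 -m handwheel '0 0 0 1.5 1;0 0 0 1.5 1;0 0 0 1.5 1;0 0 0 1.5 1;0 0 0 1.5 1'>/dev/null; python3 chk.py && python3 -m handwheel '0 0 0 1.5 1;0 0 0 1.5 1;0 0 0 1.5 1;0 0 0 1.5 1;0 0 0 1.5 1'>/dev/null && python3 chk.py && python3 -m handwheel '0 0 0 1.5 1;0 0 0 1.5 1;0 0 0 1.5 1;0 0 0 1.5 1;0 0 0 1.5 1'>/dev/null && python3 chk.py && python3 -m handwheel '0 0 0 1.5 1;0 0 0 1.5 1;0 0 0 1.5 1;0 0 0 1.5 1;0 0 0 1.5 1'>/dev/null && python3 chk.py && python3 -m handwheel '0 0 0 1.5 1;0 0 0 1.5 1;0 0 0 1.5 1;0 0 0 1.5 1;0 0 0 1.5 1'>/dev/null && python3 chk.py && python3 -m handwheel '0 0 0 1.5 1;0 0 0 1.5 1;0 0 0 1.5 1;0 0 0 1.5 1;0 0 0 1.5 1'>/dev/null && python3 chk.py
```

```text
turn 0.8990 rad  Tz -0.017 [  9.4  -0.  -10.3] [496.8 -17.4 124.7]
turn 0.9252 rad  Tz -0.015 [  9.2  -1.3 -11.7] [496.8 -17.4 124.8]
turn 0.9513 rad  Tz -0.025 [  9.4  -1.1 -12.1] [496.8 -17.4 124.7]
turn 0.9776 rad  Tz -0.035 [  8.7  -0.5 -11.2] [496.8 -17.4 124.8]
turn 1.0037 rad  Tz -0.024 [ 10.   -0.6 -11.7] [496.9 -17.4 124.7]
turn 1.0300 rad  Tz -0.006 [  9.5  -1.1 -12.1] [496.9 -17.4 124.7]
```

```bash
python3 -m handwheel '0 0 0 1.5 1;0 0 0 1.5 1;0 0 0 1.5 1;0 0 0 1.5 1;0 0 0 1.5 1'>/dev/null; python3 chk.py && python3 -m handwheel '0 0 0 1.5 1;0 0 0 1.5 1;0 0 0 1.5 1;0 0 0 1.5 1;0 0 0 1.5 1'>/dev/null && python3 chk.py && python3 -m handwheel '0 0 0 1.5 1;0 0 0 1.5 1;0 0 0 1.5 1;0 0 0 1.5 1;0 0 0 1.5 1'>/dev/null && python3 chk.py && python3 -m handwheel '0 0 0 1.5 1;0 0 0 1.5 1;0 0 0 1.5 1;0 0 0 1.5 1;0 0 0 1.5 1'>/dev/null && python3 chk.py && python3 -m handwheel '0 0 0 1.5 1;0 0 0 1.5 1;0 0 0 1.5 1;0 0 0 1.5 1;0 0 0 1.5 1'>/dev/null && python3 chk.py && python3 -m handwheel '0 0 0 1.5 1;0 0 0 1.5 1;0 0 0 1.5 1;0 0 0 1.5 1;0 0 0 1.5 1'>/dev/null && python3 chk.py
```

```text
turn 1.0561 rad  Tz 0.029 [  9.5  -1.8 -12.1] [496.9 -17.5 124.7]
turn 1.0824 rad  Tz -0.007 [ 10.4  -1.9 -11.7] [496.9 -17.5 124.8]
turn 1.1086 rad  Tz 0.005 [ 10.1  -0.4 -11.2] [496.9 -17.5 124.8]
turn 1.1348 rad  Tz -0.018 [ 10.8  -1.5 -12.5] [496.9 -17.5 124.8]
turn 1.1609 rad  Tz 0.031 [ 10.8  -1.4 -11.6] [496.9 -17.5 124.8]
turn 1.1871 rad  Tz -0.083 [ 10.8  -1.8 -11. ] [497.  -17.5 124.8]
```

```bash
python3 -m handwheel '0 0 0 0.6 1;0 0 0 0.6 1;0 0 0 0.6 1;0 0 0 0.6 1;0 0 0 0.6 1'>/dev/null; python3 chk.py
```

```text
turn 1.1976 rad  Tz -0.012 [ 10.9  -1.7 -12. ] [497.  -17.5 124.8]
```

Only noise, so I'll continue.

```bash
python3 -m handwheel '0 0 0 1.5 1;0 0 0 1.5 1;0 0 0 1.5 1;0 0 0 1.5 1;0 0 0 1.5 1'>/dev/null; python3 chk.py && python3 -m handwheel '0 0 0 1.5 1;0 0 0 1.5 1;0 0 0 1.5 1;0 0 0 1.5 1;0 0 0 1.5 1'>/dev/null && python3 chk.py && python3 -m handwheel '0 0 0 1.5 1;0 0 0 1.5 1;0 0 0 1.5 1;0 0 0 1.5 1;0 0 0 1.5 1'>/dev/null && python3 chk.py && python3 -m handwheel '0 0 0 1.5 1;0 0 0 1.5 1;0 0 0 1.5 1;0 0 0 1.5 1;0 0 0 1.5 1'>/dev/null && python3 chk.py && python3 -m handwheel '0 0 0 1.5 1;0 0 0 1.5 1;0 0 0 1.5 1;0 0 0 1.5 1;0 0 0 1.5 1'>/dev/null && python3 chk.py && python3 -m handwheel '0 0 0 1.5 1;0 0 0 1.5 1;0 0 0 1.5 1;0 0 0 1.5 1;0 0 0 1.5 1'>/dev/null && python3 chk.py
```

```text
turn 1.2238 rad  Tz -0.019 [  9.9  -2.  -11. ] [497.  -17.6 124.8]
turn 1.2500 rad  Tz -0.030 [  9.1  -1.5 -12.5] [497.  -17.6 124.8]
turn 1.2762 rad  Tz -0.016 [  9.7  -1.6 -11.2] [497.  -17.6 124.8]
turn 1.3024 rad  Tz -0.007 [ 11.4  -2.7 -11. ] [497.  -17.6 124.8]
turn 1.3285 rad  Tz -0.006 [ 11.3  -2.  -12.4] [497.  -17.6 124.8]
turn 1.3547 rad  Tz -0.006 [ 10.8  -2.7 -11.4] [497.1 -17.7 124.8]
```

```bash
python3 -m handwheel '0 0 0 1.5 1;0 0 0 1.5 1;0 0 0 1.5 1;0 0 0 1.5 1;0 0 0 1.5 1'>/dev/null; python3 chk.py && python3 -m handwheel '0 0 0 1.5 1;0 0 0 1.5 1;0 0 0 1.5 1;0 0 0 1.5 1;0 0 0 1.5 1'>/dev/null && python3 chk.py && python3 -m handwheel '0 0 0 1.5 1;0 0 0 1.5 1;0 0 0 1.5 1;0 0 0 1.5 1;0 0 0 1.5 1'>/dev/null && python3 chk.py && python3 -m handwheel '0 0 0 1.5 1;0 0 0 1.5 1;0 0 0 1.5 1;0 0 0 1.5 1;0 0 0 1.5 1'>/dev/null && python3 chk.py
```

```text
turn 1.3809 rad  Tz 0.047 [ 10.5  -4.  -12. ] [497.1 -17.7 124.8]
turn 1.4070 rad  Tz 0.229 [ 11.2  -5.  -12.3] [497.1 -17.8 124.8]
```

```bash
python3 -m handwheel '0 0 0 -2 1;0 0 0 -4.1 1;0 0 0 -4.1 1;0 0 0 -4.1 1;0 0 0 -4.1 1'>/dev/null; python3 chk.py && python3 -m handwheel '0 0 1 0 1;0 0 2 0 1;0 0 3 0 1;0 0 3.7 0 1;0 0 3.7 0 1' >/dev/null && python3 chk.py && python3 -m handwheel '0 0 0.4 0 1;0 0 0.8 0 1;0 0 0.8 0 1;0 0 0.8 0 1;0 0 0.8 0 1' >/dev/null && python3 chk.py
```

```text
turn 1.3355 rad  Tz 0.054 [ 10.9  -2.2 -10.7] [497.  -17.6 124.8]
turn 1.3356 rad  Tz 0.007 [ 10.5  -2.9 -11.6] [497.1 -17.6 121.1]
turn 1.3355 rad  Tz -0.013 [ 10.4  -2.6 -10.5] [497.1 -17.6 120.3]
```

```bash
python3 -m handwheel '0 0 0.5 0 1;0 0 0.8 0 1;0 0 0.8 0 1;0 0 0.8 0 1;0 0 0.8 0 1' >/dev/null && python3 chk.py && python3 -m handwheel '0 0 0.5 0 1;0 0 0.5 0 1;0 0 0.5 0 1;0 0 0.5 0 1;0 0 0.5 0 1' >/dev/null && python3 chk.py
```

```text
turn 1.3355 rad  Tz 0.012 [10.3 -2.3 -9.9] [497.1 -17.6 119.5]
turn 1.3355 rad  Tz 0.055 [ 9.9 -2.6 -6.5] [497.1 -17.6 119.2]
```

```bash
python3 -m handwheel '0 0 0.5 0 1;0 0 0.5 0 1;0 0 0.5 0 1;0 0 0.5 0 1;0 0 0.5 0 1' >/dev/null && python3 chk.py && python3 -m handwheel '0 0 0.3 0 1;0 0 0.3 0 1;0 0 0.3 0 1;0 0 0.3 0 1;0 0 0.3 0 1' >/dev/null && python3 chk.py
```

```text
turn 1.3356 rad  Tz 0.031 [ 7.9 -2.2  1.2] [497.2 -17.6 119. ]
turn 1.3355 rad  Tz 0.046 [ 7.7 -1.9  7.1] [497.2 -17.6 118.9]
```

```bash
python3 -m handwheel '0 0 -0.4 0 1;0 0 -0.4 0 0.7;0 0 -0.4 0 0.5;0 0 -0.4 0 0.4;0 0 -0.4 0 0.4'; python3 -m handwheel '0 0 0 0 0.4;0 0 -15 0 0.4;0 0 -40 0 0.4;0 0 -70 0 0.4;0 0 -100 0 0.4'; python3 -c "
from h import *
for n in ['wrist','side','scene']: s=snap(n,n+'3.png')
o=bot.get_obs();print(o['eef_pos'],o['orientation'],o['t'])
a=load('wrist3.png')['img'];b=load('side3.png')['img'];b=cv2.resize(b[165:260,250:370],(640,507),interpolation=3)
c=np.zeros((600,800,3),np.uint8);c[:300,:480]=cv2.resize(a,(480,300));c[300:,:380]=cv2.resize(b,(380,300));c[300:,400:780]=cv2.resize(load('scene3.png')['img'][170:290,240:392],(380,300),interpolation=3)
cv2.imwrite('pics/m3.png',c[:,:,::-1])"
```

```text
t: 25.25
eef_pos: [495.7, -17.4, 118.6]
orientation: [-180.0, 0.0, 26.3]
force: [-0.2, -1.0, -0.9]
gripper_width: 51.1
grip_force: 0.0
t: 25.88
eef_pos: [495.7, -17.4, 219.6]
orientation: [-180.0, 0.0, 26.3]
force: [-0.4, -0.4, -0.1]
gripper_width: 51.6
grip_force: 0.0
[496.23256469 -17.3381325  219.51752479] [ 1.79958087e+02 -1.09263257e-01  2.63331293e+01] 26.025
```

View pics/m3.png

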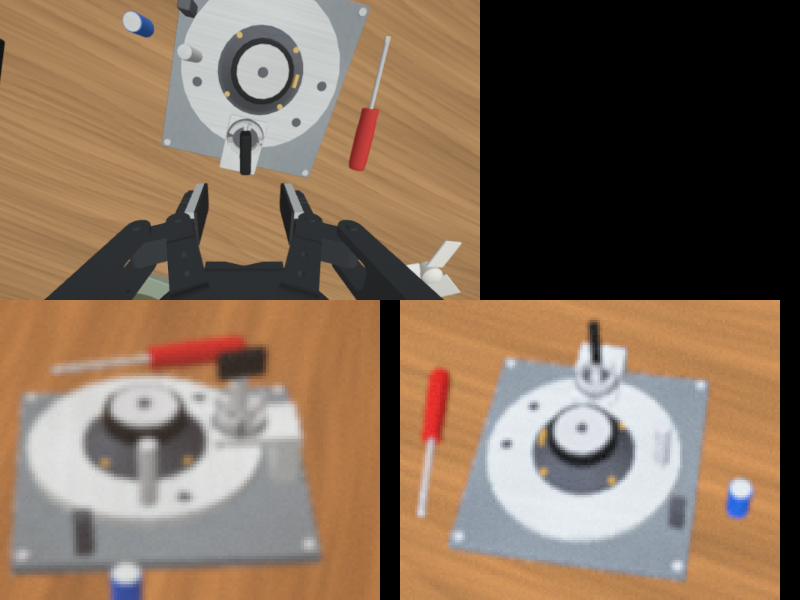

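The handle is up, turned and standing by itself in all three views. In the wrist quarter the bar is upright at (246,152). The table hasn't moved, with the post at (188,52), and nothing else has been disturbed. Next I move behind the post with the fingers shut.

```bash
python3 -m handwheel '18 -25 0 4 1;36 -50 0 9 1;53 -75 0 13 1;53 -75 20 13 1;53 -75 60 13 1'; python3 -m handwheel '0 0 40 0 1;0 0 75 0 1;0 0 75 0 1;0 0 75 0 1;0 0 75 0 1';python3 -c "
from h import *
s=snap('wrist','w4.png');o=bot.get_obs();print(o['eef_pos'],o['orientation'],o['force'])
for r in range(0,2):pass
print(plane(s,320,100,105))"
```

```text
t: 26.65
eef_pos: [510.3, 73.8, 157.8]
orientation: [180.0, -0.1, 13.4]
force: [1.2, 0.8, -0.8]
gripper_width: 0.3
grip_force: 0.0
t: 27.28
eef_pos: [510.6, 73.4, 84.8]
orientation: [180.0, -0.1, 13.3]
force: [0.2, -0.7, -0.1]
gripper_width: 0.3
grip_force: 0.0
[510.55779788  73.47409182  84.69503327] [-1.79998791e+02 -9.60412635e-02  1.33290101e+01] [ 0.25719216 -0.28204726 -0.58322719]
[588.55999247  94.30631871 105.        ]
```

View pics/w4.png

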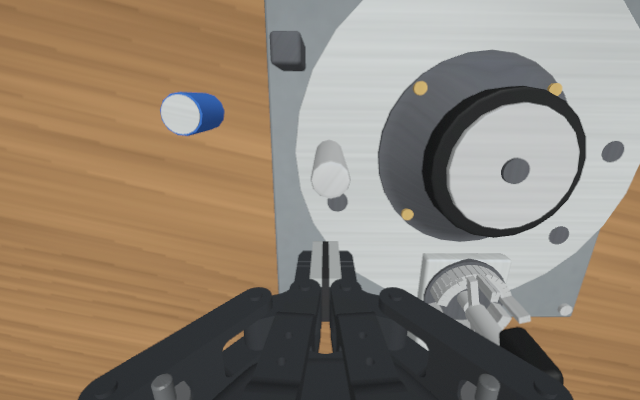

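The post is straight ahead of the shut fingers: its top is at (330,178), the fingertips at (325,250). The path is clear, and the capacitor is well off at (190,113).

```bash
python3 -m handwheel '7 0 0 0 1;14 0 0 0 1;21 0 0 0 1;27 0 0 0 1;30 0 0 0 1'; python3 -m handwheel '6 -1 0 4 1;12 -1.8 0 8 1;18 -2 0 12 1;24 -2 0 16 1;30 -1.4 0 20 1'
```

```text
t: 27.95
eef_pos: [539.6, 80.4, 83.6]
orientation: [-180.0, -0.0, 13.3]
force: [-0.3, 0.4, 0.4]
gripper_width: 0.1
grip_force: 0.0
t: 28.58
eef_pos: [567.9, 88.9, 83.5]
orientation: [-180.0, 0.1, -6.8]
force: [-2.4, 0.6, -0.2]
gripper_width: 0.2
grip_force: 1.2
```

Pushing at about 2.4 N, as expected.

```bash
python3 -m handwheel '6 -1 0 4 1;12 -1.8 0 8 1;18 -2 0 12 1;24 -2 0 16 1;30 -1.4 0 20 1'; python3 -m handwheel '4.5 -0.9 0 3 1;9 -1.5 0 6 1;13.5 -1.9 0 9 1;18 -2 0 12 1;22.6 -2 0 15 1'
```

```text
t: 29.2
eef_pos: [597.9, 87.1, 83.4]
orientation: [-180.0, 0.1, -26.8]
force: [-2.1, 2.7, -0.8]
gripper_width: 0.4
grip_force: 1.3
t: 29.82
eef_pos: [619.1, 78.7, 83.5]
orientation: [-180.0, 0.1, -41.7]
force: [-0.6, 3.2, 0.4]
gripper_width: 0.1
grip_force: 1.2
```

```bash
python3 -m handwheel '1.5 -0.3 0 1 1;3 -0.6 0 2 1;4.5 -0.9 0 3 1;6 -1.1 0 4 1;7.5 -1.3 0 5 1'; python3 -m handwheel '0.7 -0.1 0 0.5 1;1.5 -0.3 0 1 1;2.2 -0.4 0 1.5 1;2.2 -0.4 0 1.5 1;2.2 -0.4 0 1.5 1'
```

```text
t: 30.45
eef_pos: [625.8, 74.1, 83.6]
orientation: [-180.0, 0.0, -46.7]
force: [-0.3, 2.1, 0.1]
gripper_width: -0.1
grip_force: 0.9
t: 31.08
eef_pos: [627.5, 72.6, 83.6]
orientation: [180.0, -0.0, -48.2]
force: [-0.4, 0.5, 0.5]
gripper_width: -0.4
grip_force: 0.3
```

```bash
cat > f.py <<'E'
import sys
from h import *
o=bot.get_obs(); f=np.linalg.norm(o['force'][:2]); print(np.round(o['force'],1),np.round(o['eef_pos'],1)); sys.exit(1 if f>6 else 0)
E
python3 f.py && python3 -m handwheel '0.5 0 0 0 1;1 0 0 0 1;1 0 0 0 1;1 0 0 0 1;1 0 0 0 1'>/dev/null && python3 f.py && python3 -m handwheel '0.5 0 0 0 1;1 0 0 0 1;1 0 0 0 1;1 0 0 0 1;1 0 0 0 1' >/dev/null&& python3 f.py && python3 -m handwheel '0.5 0 0 0.3 1;1 0 0 0.5 1;1 0 0 0.5 1;1 0 0 0.5 1;1 0 0 0.5 1'>/dev/null && python3 f.py && python3 -m handwheel '0.5 0 0 0 1;1 0 0 0.5 1;1 0 0 0.5 1;1 0 0 0.5 1;1 0 0 0.5 1' >/dev/null&& python3 f.py
```

```text
[-0.4  0.5  0.5] [627.5  72.6  83.6]
[-0.4 -0.   1.5] [628.2  71.9  83.6]
[-0.4  0.4  0.7] [628.8  71.2  83.6]
[-0.3  1.  -0.2] [629.5  70.5  83.6]
[-0.4  1.3  1. ] [630.1  69.7  83.6]
```

```bash
python3 -m handwheel '0.5 0 0 0 1;1 0 0 0.5 1;1 0 0 0.5 1;1 0 0 0.5 1;1 0 0 0.5 1'>/dev/null && python3 f.py && python3 -m handwheel '0.5 0 0 0 1;1 0 0 0.5 1;1 0 0 0.5 1;1 0 0 0.5 1;1 0 0 0.5 1' >/dev/null&& python3 f.py && python3 -m handwheel '0.5 0 0 0.3 1;1 0 0 0.5 1;1 0 0 0.5 1;1 0 0 0.5 1;1 0 0 0.5 1'>/dev/null && python3 f.py && python3 -m handwheel '0.5 0 0 0 1;1 0 0 0.5 1;1 0 0 0.5 1;1 0 0 0.5 1;1 0 0 0.5 1' >/dev/null&& python3 f.py
```

```text
[0.4 1.1 0. ] [630.8  69.   83.6]
[1.5 1.2 0.1] [631.4  68.2  83.6]
[-4.4  4.6  2.8] [631.6  68.2  83.6]
```

```bash
python3 -m handwheel '0.4 0 0 0 1;0.4 0 0 0 1;0.4 0 0 0 1;0.4 0 0 0 1;0.4 0 0 0 1'>/dev/null ; python3 f.py ; python3 -m handwheel '-5 0 0 0 1;-15 0 0 0 1;-25 0 0 0 1;-25 0 -25 0 1;-25 0 -80 0 1'; python3 -m handwheel '0 0 -40 0 1;-40 -20 -70 0 1;-80 -50 -70 0 1;-120 -80 -70 0 1;-120 -80 -70 0 1'; python3 -c "
from h import *
for n in ['wrist','side','scene']: s=snap(n,n+'5.png')
print(bot.get_obs()['eef_pos'],bot.get_obs()['t'])
a=load('wrist5.png')['img'];b=load('side5.png')['img']
c=np.zeros((600,800,3),np.uint8);c[:300,:480]=cv2.resize(a,(480,300));c[300:,:380]=cv2.resize(b[165:260,250:370],(380,300),interpolation=3);c[300:,400:780]=cv2.resize(load('scene5.png')['img'][170:290,240:392],(380,300),interpolation=3)
cv2.imwrite('pics/m5.png',c[:,:,::-1])"
```

```text
[-6.7  6.6  4.4] [631.7  68.2  83.6]
t: 36.7
eef_pos: [615.3, 87.1, 163.1]
orientation: [179.8, 0.1, -50.7]
force: [1.3, 1.3, 0.7]
gripper_width: -0.1
grip_force: 0.0
t: 37.33
eef_pos: [601.0, 234.5, 233.0]
orientation: [-180.0, 0.1, -50.4]
force: [0.7, -1.4, -0.4]
gripper_width: -0.0
grip_force: 0.0
[602.27068513 229.21983723 233.68019561] 37.475
```

View pics/m5.png

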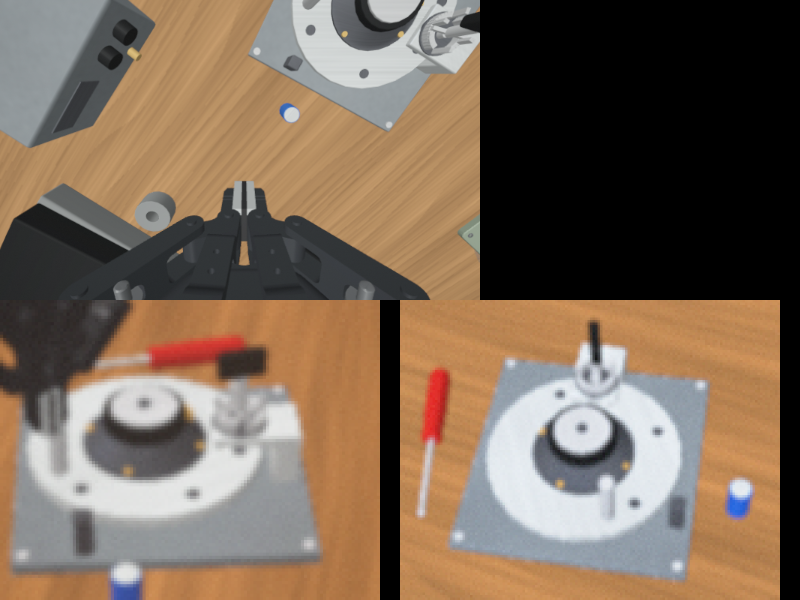

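The post now stands at the front in the scene quarter, with its foot at (607,515) and top at (606,483). The handle is still parked exactly as before, and the screwdriver and capacitor haven't moved. A quick check of the angle, then I hand it in.

Run:
```python
from h import *
s=load('scene5.png')
for v,z in((482,105),(515,42)):
    p=plane(s,240+206/2.5,170+(v-300)/2.5,z)-[578.4,2.4,0]; print(p,np.hypot(*p[:2]),np.radians(103.2-np.degrees(np.arctan2(p[1],p[0]))))
a=load('scene3.png')['img'][180:215,300:340].astype(int);b=s['img'][180:215,300:340].astype(int);print('handle diff',abs(a-b).mean())
```

```text
[ 66.09317665  52.97550003 105.        ] 84.70366935819952 1.1255081243982077
[65.28646954 51.42229801 42.        ] 83.10581109367143 1.1340204047719606
handle diff 3.567857142857143
```

```bash
python3 -c "
from rig import bot
print(bot.sign_off())"
```

```text
the job is handed in; nothing more can be done
None
```

The job is handed in: the plunger is parked in its rest notch, the turntable is at its far stop (measured about 1.1 rad), the hand is clear, and the screwdriver and capacitor beside it haven't moved; the verdict was not shown.

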